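# Jack the beaker up to the filling nozzle

### The job

Set the filling stand up for the empty beaker: stand the beaker upright in the middle of the stand's round lift table and let go, swing the nozzle arm in over it as far as its stop, and then work the ratchet lever back and forth so that the table climbs notch by notch until the nozzle's tip hangs 10 to 25 mm below the beaker's rim. Raise the table only with the lever, and do not go too far, for the ratchet will not let it down again; the nozzle must not press on the beaker, and the other things on the bench stay where they are.

Things in the scene. Friction and masses are not known exactly. Their poses are not given: they have to be found in the camera images.
- beaker: Empty clear glass beaker, loose, 0.11 kg, 90 mm tall, straight wall 58 mm outside diameter (61 mm at the flared rim, 53 mm inside), with a small pouring lip. Starts upright on the bench left of the stand. Origin: centre of its underside, z up; the rim is at z = 90 mm. Best gripped across the wall 40 to 60 mm up.
- stand: Grey filling stand, fixed. Origin: on the bench under the centre of the lift table; x points from the table back to gear case and post (plate x -70 to 196 mm), y to the side where the arm is parked; wheel and lever are on the -y side (y -40 to -155 mm). Yoke under the arm x 80 to 162, y +-42 mm, top 202 mm high. At x < 75 mm nothing is higher than the table but the swung-in arm.
- table_top (a point): Centre of the upper face of the round aluminium lift table (100 mm diameter, with a 3 mm high lip round its edge; flat inside a radius of 48 mm). 56 mm above the bench when down. Axes as the stand's.
- lift (a joint): Height of the table over its lowest position, m: 0 when down (as at the start), at most 0.074. Driven by rack and pinion from the ratchet wheel: 8 mm per notch. A sprung holding pawl stops it from going down; pushed past a notch, it sinks back (up to 4 mm) onto that notch as the lever goes back.
- lever (a joint): Lever angle, rad: 0 upright, -0.55 leaning to the table (stand -x), +0.42 away from it (+x). Starts anywhere, stays where left. Swung towards the table its pawl rides back, dropping behind the next tooth at about -0.3; swung away from there it turns the wheel and raises the table, a notch clicking in at about +0.25. So one full swing back and forth is one notch, never two. Needs 2 to 5 N.
- lever_grip (a point): Middle of the lever's black cross grip, a level round bar of 17 mm diameter and 85 mm free length along the stand's y, 125 mm from the shaft, about 198 to 217 mm above the bench. Can be gripped from above with the fingers closing along the stand's x and held while the lever swings: the bar may turn between the fingers.
- lever_shaft (a point): Point on the axis of ratchet wheel and lever (axis along the stand's y), in the plane of point lever_grip, 92 mm above the bench: centre of the grip's arc of 125 mm radius.
- swing_arm (a joint): Angle of the nozzle arm about its upright pivot, rad: 0 at its stop, with the nozzle over the middle of the table; grows as it swings out to the stand's +y side and back (up to 2.2). Starts parked between 1.6 and 2.1. Moves with about 1 N at the knob and stays where it is left.
- knob_mid (a point): Middle of the upright round black knob on the arm (23 mm diameter, 40 mm tall, from 242 to 282 mm above the bench), 95 mm from the pivot; it is gripped from above, with the fingers closing across the arm. The arm's upper face is at 229 mm.
- swing_pivot (a point): Point on the upright pivot axis of the arm, at the height of point knob_mid (266 mm).
- nozzle_tip (a point): Lower end of the upright steel nozzle, a 10 mm tube with tapered tip, clamped in the block at the arm's end, 140 mm from the pivot. How deep it is clamped differs: the tip is 158 to 176 mm above the bench, 12 to 30 mm over the rim of a beaker on the lowered table. Its upper end stands up to 40 mm above the arm, 45 mm outward of the knob.
- tally_counter: Hand tally counter, 42 x 47 x 35 mm, a bystander left of the work.
- blower: Rubber blower with a nozzle, 51 x 124 x 53 mm, lying, a bystander behind on the left.
- cover_glass_box: Small white box of cover glasses, 29 x 29 x 15 mm, a bystander on the right.
There are look-alikes about, which are no part of the job. Leave any green look-alike of the beaker alone.

How it is judged:
By the outcome, as a careful person would: the job done as asked, in the order asked, and still so for the second after the job is handed in, with the robot touching nothing.
It also fails if it takes over 72 s, if anything falls off the work surface, if the arm or the gripper's body presses on something with over 40 N, if the wrist force passes 120 N, or if a joint passes its speed limit or range.

### The arm

A 6-joint arm with a two-finger parallel gripper is mounted at the origin on a cart in front of the work surface, level with it; the furniture and walls round the work are solid. World frame = base frame: x ahead of the robot, y to its left, z up, the work surface at z = 0. Lengths are in m, angles in rad, forces in N, time in s.
With the tool pointing down it reaches from about 0.3 to 0.825 m from the base axis. Payload 5.4 kg.
Tool frame: the origin (TCP) lies between the finger pads; the fingertips stand 11 mm ahead of it and the grasp point (between the pads) lies 8 mm behind it; z points along the fingers, y is the line along which they close (so a half turn about z gives the same grasp; the last joint's range is limited). The gripper opens to 92 mm and grips with 3 to 60 N. Pads are 20 mm wide; open, the fingers measure 128 mm over their backs; the gripper's body (75 mm by 189 mm) begins 69 mm behind the grasp point.
Start: joints at [-1.351, 0.158, 1.597, -0, 1.386, -0.21], TCP at [0.24, -0.523, 0.205] pointing down, gripper open.
Joint ranges: [-2.91, 2.91], [-0.94, 2.29], [0.18, 2.7], [-1.29, 4.43], [0.17, 2.64], [-3, 3]. Speed limits (rad/s): [2.57, 2.57, 3.14, 3.14, 3.14, 3.14].

### API

Orientations are given as a rotation vector (axis times angle).
In Python, from bench import ctrl gives the robot as it stands. The module is installed in compiled form; this text tells all that it offers.
- The arm moves only by the tool servo_tool, never from a script. Its arguments are lists of equal length, an entry for each row: "jaw": the gripper's target within -1 to 1 (shut at 1, half-way at 0, fully open at -1); "slide": the shift along the tool's x, y, z in m, a list of three; "twist": the turn about the tool's z in rad. In form: {"jaw": [jaw, ...], "slide": [[tx, ty, tz], ...], "twist": [twist, ...]}. A call has 1 to 20 rows; each row is the pose to reach, as a shift and turn from the pose commanded when the call began, along the tool's axes at that moment; what a row does not reach only later rows make up. A row lasts 1/12 s, in which the tool goes at most 41.7 mm and 7.16 degrees, less where a joint would pass 70% of its speed; a pose out of reach is approached as far as the arm can. A call with a gripper value outside its range is refused whole. The fingers move at their own pace and stop on an object; "newtons" is the grip in N (left out, the last holds). Time passes only in rows, so rows that repeat a pose let the fingers close. It gives the time, the measured TCP pose, the force, the opening and the grip force at its end, in the units of the state.
- ctrl.read_state(): the state, without advancing time (a new reading comes with each control period).
- ctrl.snapshot(name): name is "scene" or "side" or "wrist"; returns a dict with "color" (384x512x3 uint8, red, green, blue), "range_z" (384x512 float32, m along the optical axis (not along the pixel's ray), 0 where there is no reading), "intrinsics" (3x3 intrinsics, pixels), "k1" (the pictures are not rectified: a ray, as slopes to the right and down, at radius r is drawn at 1 + k1 r^2 times it, then the intrinsics apply), "world_to_cam" (4x4, takes a point from world to camera coordinates). Camera axes: x right, y up, looking along -z (the intrinsics and any distortion apply to the point x, -y, -z); pixel columns grow to the right and rows downward; lengths in m; the calibration is good to about 2 mm. A picture is of the moment at which its call begins.
- ctrl.finish_job(): hands the job in; it is judged then, once.
The state is a dict: "t": time; "q": joint angles; "qvel": joint speeds; "effort": joint torques, N m; "ee_pos": TCP position; "eef_rot": TCP orientation; "force": force on the tool from outside, world axes, zero at the start; "wrist_torque": the same for the moment, N m; "opening": opening from 0.0 (shut) to 1.0 (fully open); "finger_force": force on a finger pad.
Only numpy, scipy, OpenCV 4.12 (cv2) and the standard library are available. Lean on these libraries where they do the work, as an engineer would, in place of code of your own. Each camera call takes 0.05 s, during which the arm holds its last target. There are 200 camera calls.

## Working session

There is one attempt and no reset: what is moved stays moved. The work goes in short steps, Python scripts to look and compute and a tool call to move; the robot and the scene stay as the last step left them, time stands still between calls to the robot, and variables do not carry over. Pictures are saved under pics/ and viewed, at most 10 in all, crops included, and the job is handed in when it is done.

Besides the shell and the picture viewer there is one more tool, called after "Request:" as name(argument=value, ...) on one line, values as JSON. servo_tool: Moves the arm, as the interface text tells. Its arguments: {"type":"object","properties":{"jaw":{"type":"array","items":{"type":"number"}},"slide":{"type":"array","items":{"type":"array","items":{"type":"number"}}},"twist":{"type":"array","items":{"type":"number"}},"newtons":{"type":"number"}},"required":["jaw","slide","twist"]}

```bash
mkdir -p pics
cat > h.py <<'E'
import numpy as np, cv2
from bench import ctrl
def snap(n,tag):
    s=ctrl.snapshot(n); np.savez('pics/%s.npz'%tag,**s)
    cv2.imwrite('pics/%s.png'%tag,s['color'][:,:,::-1]); return s
def load(tag): return dict(np.load('pics/%s.npz'%tag))
def ray(s,u,v):
    K=s['intrinsics'];k=float(s['k1'])
    d=np.array([(u-K[0,2])/K[0,0],(v-K[1,2])/K[1,1]]);p=d.copy()
    for _ in range(20): p=d/(1+k*(p@p))
    M=np.linalg.inv(s['world_to_cam']); 
    return M[:3,3],M[:3,:3]@np.array([p[0],-p[1],-1.])
def onz(s,u,v,z):
    o,d=ray(s,u,v); return o+d*(z-o[2])/d[2]
def dep(s,u,v):
    o,d=ray(s,u,v); return o+d*s['range_z'][int(round(v)),int(round(u))]
def cloud(s):
    K=s['intrinsics'];k=float(s['k1']);H,W=s['range_z'].shape
    u,v=np.meshgrid(np.arange(W),np.arange(H));d=np.stack([(u-K[0,2])/K[0,0],(v-K[1,2])/K[1,1]],-1);p=d
    for _ in range(20): p=d/(1+k*(p**2).sum(-1,keepdims=True))
    c=np.concatenate([p[...,:1],-p[...,1:],-np.ones((H,W,1))],-1)*s['range_z'][...,None]
    M=np.linalg.inv(s['world_to_cam']); return c@M[:3,:3].T+M[:3,3]
def proj(s,P):
    c=s['world_to_cam']@np.append(P,1);x=np.array([c[0],-c[1]])/-c[2];x=x*(1+float(s['k1'])*(x@x));K=s['intrinsics']
    return K[0,0]*x[0]+K[0,2],K[1,1]*x[1]+K[1,2]
E
python3 - <<'E'
from h import *
a=snap('scene','sc0');b=snap('side','si0')
cv2.imwrite('pics/both.png',cv2.resize(np.vstack([a['color'],b['color']])[:,:,::-1],None,fx=.78,fy=.78))
for s in(a,b):print(np.linalg.inv(s['world_to_cam'])[:3].round(3),s['intrinsics'][0,0],s['k1'])
st=ctrl.read_state();print(st)
E
```

```text
[[-0.602  0.39  -0.697 -0.332]
 [-0.799 -0.298  0.523  0.754]
 [-0.003  0.871  0.491  0.731]] 439.9646032698703 -0.12799161509780999
[[-0.955  0.151 -0.254  0.26 ]
 [-0.295 -0.454  0.841  0.911]
 [ 0.012  0.878  0.479  0.607]] 353.7953764503429 -0.014214900296592056
{'t': 0.1, 'q': array([-1.35108788e+00,  1.58983149e-01,  1.59809659e+00, -8.78557731e-06,
        1.38619410e+00, -2.10100584e-01]), 'qvel': array([ 0.00133433, -0.00152756, -0.00100153, -0.00010961, -0.00088901,
       -0.00068453]), 'effort': array([ 3.20075360e-04, -3.86499488e+01, -3.22961211e+01,  7.03101209e-02,
        3.38446023e-02, -4.65776964e-05]), 'ee_pos': array([ 0.23945012, -0.52213542,  0.20432387]), 'eef_rot': array([-3.06768285e+00, -6.69601627e-01,  2.62357626e-05]), 'force': array([ 0.1359687 , -0.67298045,  0.16636338]), 'wrist_torque': array([-0.02674325, -0.00982418,  0.00988682]), 'finger_force': 0.0, 'opening': 0.9990651223964867}
```

View pics/sc0.png

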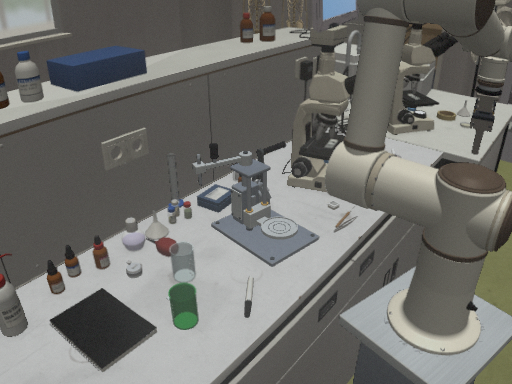

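View pics/si0.png

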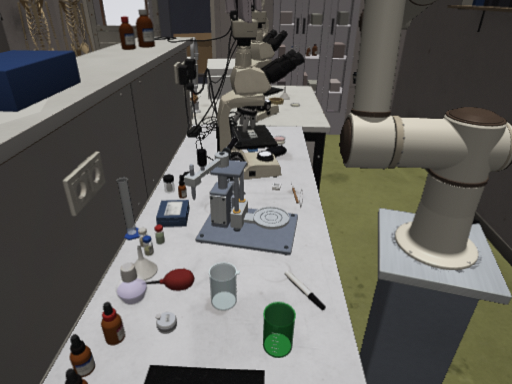

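Candidates for the beaker are clear glass at scene (183,262) / side (223,288), the green look-alike at scene (184,306) / side (278,330), and a thin cylinder at scene (172,180). I choose the clear one. The stand's table is at scene (280,228), the knob about (213,150), and the lever grip about (270,150). Next is a close crop.

Run:
```python
from h import *
a=load('sc0');b=load('si0')
A=cv2.resize(a['color'][135:295,155:325],None,fx=3.5,fy=3.5,interpolation=2)
B=cv2.resize(b['color'][140:320,175:305],None,fx=3.1,fy=3.11,interpolation=2)
h=min(len(A),len(B));cv2.imwrite('pics/crop0.png',cv2.resize(np.hstack([A[:h],B[:h]])[:,:,::-1],None,fx=.79,fy=.79))
print(A.shape,B.shape)
for s,u,v,z in((a,280,228,.056),(b,271,217,.056),(a,183,277,0),(b,223,300,0),(a,184,320,0)):print(onz(s,u,v,z).round(3),dep(s,u,v).round(3))
```

```text
(560, 595, 3) (560, 403, 3)
[0.446 0.092 0.056] [0.447 0.091 0.055]
[0.454 0.09  0.056] [0.454 0.093 0.058]
[0.485 0.381 0.   ] [0.462 0.391 0.021]
[0.491 0.373 0.   ] [0.478 0.403 0.034]
[0.349 0.453 0.   ] [0.32  0.466 0.031]
```

View pics/crop0.png

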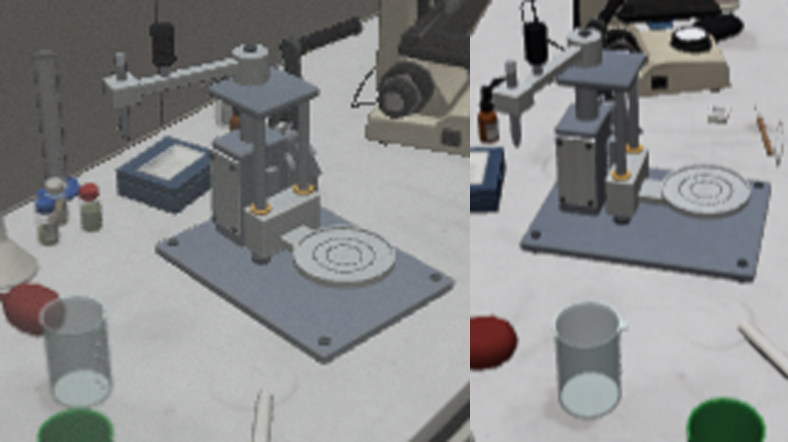

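The crop shows the clear beaker (A rim ~(76,315), base (82,388)) standing alone, with the green one nearer. The knob, pivot cap, lever bar (290,45)-(360,25) and table ring (345,253) are all visible.

Run:
```python
from h import *
a=load('sc0');b=load('si0')
fa=lambda x,y:(155+x/2.765,135+y/2.765)
fb=lambda x,y:(175+(x-470)/2.449,140+y/2.449)
def tri(p,q):
    o1,d1=ray(a,*p);o2,d2=ray(b,*q);d1/=np.linalg.norm(d1);d2/=np.linalg.norm(d2)
    t=np.linalg.lstsq(np.stack([d1,-d2],1),o2-o1,rcond=None)[0]
    P,Q=o1+t[0]*d1,o2+t[1]*d2;return ((P+Q)/2).round(4),round(np.linalg.norm(P-Q),4)
print('base',onz(a,*fa(82,388),.004),onz(b,*fb(590,394),.004))
print('rim',onz(a,*fa(76,315),.09),onz(b,*fb(588,322),.09))
print('pivot',tri(fa(249,50),fb(586,35)))
print('knobtop',tri(fa(162,28),fb(536,28)))
print('nozbot',tri(fa(122,135),fb(517,142)), 'noztop',tri(fa(122,56),fb(511,63)))
for n,s in(('sc',a),('si',b)):
    c=cloud(s);m=(abs(c[...,2]-.056)<.006)&(np.hypot(c[...,0]-.45,c[...,1]-.09)<.07)
    p=c[m];print(n,'table',m.sum(),p.min(0),p.max(0),cv2.minEnclosingCircle(p[:,:2].astype(np.float32)))
    hsv=cv2.cvtColor(s['color'],cv2.COLOR_RGB2HSV)
    m=(c[...,2]>.007)&(c[...,2]<.025)&(np.hypot(c[...,0]-.5,c[...,1]-.06)<.25)&(s['range_z']>0)&(hsv[...,1]>35)&(hsv[...,0]>90)
    m=m.astype(np.uint8);nn,l,st,_=cv2.connectedComponentsWithStats(m);k=1+st[1:,4].argmax();p=c[l==k]
    print('plate',np.median(p[:,2]),cv2.minAreaRect(p[:,:2].astype(np.float32)))
    cc=c[(c[...,2]>.195)&(c[...,2]<.23)&(np.hypot(c[...,0]-.57,c[...,1]-.03)<.2)&(s['color'].max(-1)<70)]
    print('dark high',len(cc),cc.min(0) if len(cc) else 0,cc.max(0) if len(cc) else 0, np.median(cc,axis=0))
    if len(cc): print(cc[::max(1,len(cc)//12)].round(3))
```

```text
base [0.48401109 0.37616956 0.004     ] [0.48607948 0.3783157  0.004     ]
rim [0.48005842 0.37569472 0.09      ] [0.48559491 0.37753543 0.09      ]
pivot (array([0.5909, 0.1037, 0.235 ]), np.float64(0.0003))
knobtop (array([0.6058, 0.1952, 0.2774]), np.float64(0.0003))
nozbot (array([0.6101, 0.245 , 0.1751]), np.float64(0.0003)) noztop (array([0.6144, 0.2362, 0.2563]), np.float64(0.0007))
sc table 682 [0.39987586 0.03712461 0.05023706] [0.5164782  0.14259775 0.06124415] ((0.45864781737327576, 0.09339554607868195), 0.05889007821679115)
plate 0.016060326911507272 ((0.713049054145813, 0.11311900615692139), (0.07761891931295395, 0.033155426383018494), 83.34716033935547)
dark high 195 [ 0.58917386 -0.05698988  0.19589564] [0.61788952 0.19740473 0.22827291] [0.60132785 0.01402639 0.21900005]
[[ 0.612 -0.048  0.227]
 [ 0.609 -0.019  0.225]
 [ 0.602 -0.028  0.222]
 [ 0.601 -0.027  0.219]
 [ 0.6   -0.019  0.219]
 [ 0.6   -0.011  0.217]
 [ 0.598  0.001  0.218]
 [ 0.592  0.014  0.22 ]
 [ 0.599  0.012  0.214]
 [ 0.61   0.048  0.213]
 [ 0.592  0.035  0.213]
 [ 0.591  0.044  0.206]
 [ 0.598  0.174  0.216]]
si table 671 [0.40330198 0.03798849 0.05002592] [0.51840872 0.14549515 0.06141573] ((0.46097061038017273, 0.09372042864561081), 0.05840376019477844)
plate 0.018190030026248694 ((0.5175175666809082, 0.0994412899017334), (0.2604823410511017, 0.1842595338821411), 5.250288009643555)
dark high 170 [ 0.53046001 -0.05270859  0.1950512 ] [0.617047   0.20730858 0.22945737] [0.59908698 0.04696469 0.22091384]
[[ 0.617 -0.05   0.223]
 [ 0.605 -0.043  0.221]
 [ 0.602 -0.026  0.221]
 [ 0.602 -0.009  0.221]
 [ 0.6    0.005  0.22 ]
 [ 0.6    0.007  0.215]
 [ 0.602  0.049  0.224]
 [ 0.592  0.051  0.218]
 [ 0.575  0.104  0.224]
 [ 0.532  0.114  0.197]
 [ 0.58   0.144  0.198]
 [ 0.552  0.144  0.199]
 [ 0.533  0.137  0.196]]
```

```bash
cat >> h.py <<'E'
def pose():
    s=ctrl.read_state();R=cv2.Rodrigues(np.array(s['eef_rot']))[0]
    return s,np.array(s['ee_pos']),R,np.degrees(np.arctan2(R[1,1],R[0,1]))
def rel(*tg):
    s,p,R,w=pose();print('t',round(s['t'],2),'p',p.round(4),'w',round(w,1),'op',round(s['opening'],3),'F',np.round(s['force'],1))
    for x,y,z,wt in tg:
        dw=(wt-w+180)%360-180
        print((R.T@(np.array([x,y,z])-p)).round(4).tolist(),'twist',round(-np.radians(dw),3))
E
python3 - <<'E'
from h import *
a=load('sc0');b=load('si0')
rel((.485,.377,.25,-84.75))
for s in(a,b):
    c=cloud(s);h=cv2.cvtColor(s['color'],cv2.COLOR_RGB2HSV)
    m=((h[...,0]<8)|(h[...,0]>172))&(h[...,1]>130)&(c[...,2]<.08)&(np.hypot(c[...,0]-.55,c[...,1]-.4)<.12)
    p=c[m];print(len(p),p.min(0).round(3),p.max(0).round(3))
E
```

```text
t 0.1 p [ 0.2395 -0.5221  0.2043] w -65.4 op 0.999 F [ 0.1 -0.7  0.2]
[0.5979, -0.7151, -0.0443] twist 0.338Traceback (most recent call last):
  File "<stdin>", line 7, in <module>
    return umr_minimum(a, axis, None, out, keepdims, initial, where)
ValueError: zero-size array to reduction operation minimum which has no identity
```

Request:
servo_tool(jaw=[-1,-1,-1,-1,-1,-1,-1,-1,-1,-1,-1,-1,-1,-1,-1,-1,-1,-1,-1,-1], slide=[[0.03,-0.03,-0.04],[0.06,-0.06,-0.045],[0.09,-0.09,-0.045],[0.12,-0.125,-0.045],[0.15,-0.16,-0.045],[0.18,-0.2,-0.045],[0.21,-0.24,-0.045],[0.24,-0.28,-0.045],[0.27,-0.32,-0.045],[0.3,-0.355,-0.045],[0.33,-0.39,-0.045],[0.36,-0.425,-0.045],[0.39,-0.46,-0.045],[0.42,-0.495,-0.045],[0.45,-0.53,-0.045],[0.48,-0.565,-0.045],[0.51,-0.6,-0.045],[0.54,-0.64,-0.045],[0.57,-0.68,-0.045],[0.598,-0.715,-0.045]], twist=[0.02,0.04,0.06,0.08,0.1,0.12,0.14,0.16,0.18,0.2,0.22,0.24,0.26,0.28,0.3,0.31,0.32,0.33,0.338,0.338])

```text
t: 1.77
ee_pos: [0.4579, 0.2693, 0.2496]
eef_rot: [3.138, 0.145, -0.001]
force: [1.2, -0.6, 0.4]
opening: 1.001
finger_force: 0.0
```

Run:
```python
from h import *
rel((.485,.377,.25,-84.75))
s=snap('wrist','w1');print(np.linalg.inv(s['world_to_cam'])[:3].round(3),proj(s,[.485,.377,.09]),proj(s,[.485,.377,0]))
```

```text
t 1.77 p [0.4579 0.2693 0.2496] w -84.7 op 1.001 F [ 1.2 -0.6  0.4]
[0.0369, -0.1047, -0.0004] twist 0.0
[[ 0.092  0.967  0.237  0.523]
 [-0.996  0.089  0.022  0.275]
 [-0.    -0.238  0.971  0.43 ]] (np.float64(164.55027055127618), np.float64(147.99230937771154)) (np.float64(182.76227985375294), np.float64(142.8878465533773))
```

View pics/w1.png

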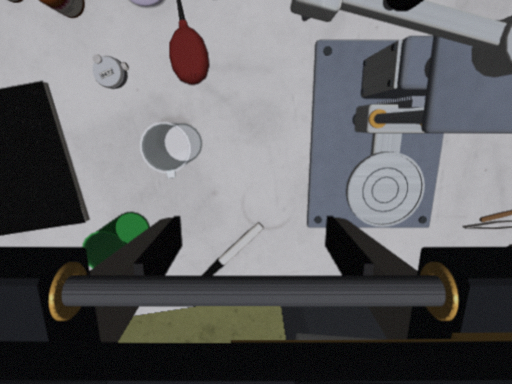

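The wrist view has the beaker's rim centred at (165,147), as predicted, with the lip pointing down at (171,174). The blower is at (188,52), clear of the fingers, and the table is at (386,189).

Run:
```python
from h import *
s=load('w1');print(onz(s,386,189,.056),onz(s,165.5,147,.09),onz(s,182,143,.003))
rel((.485,.377,.25,-84.75),(.485,.377,.044,-84.75))
```

```text
[0.45356048 0.08761015 0.056     ] [0.48627397 0.37589641 0.09      ] [0.48499776 0.37741095 0.003     ]
t 1.82 p [0.4581 0.2751 0.2485] w -84.5 op 1.002 F [-3.4  0.3  0.7]
[0.0365, -0.0988, -0.0011] twist 0.005
[0.0368, -0.0979, 0.2049] twist 0.005
```

Request:
servo_tool(jaw=[-1,-1,-1,-1,-1,-1,-1,-1,-1,-1,-1,-1,-1], slide=[[0.012,-0.035,0],[0.025,-0.07,0],[0.037,-0.105,0],[0.037,-0.105,0],[0.037,-0.105,0.04],[0.037,-0.105,0.08],[0.037,-0.105,0.11],[0.037,-0.105,0.14],[0.037,-0.105,0.165],[0.037,-0.105,0.185],[0.037,-0.105,0.2],[0.037,-0.105,0.205],[0.037,-0.105,0.205]], twist=[0,0,0,0,0,0,0,0,0,0,0,0,0])

```text
t: 2.9
ee_pos: [0.484, 0.3739, 0.0434]
eef_rot: [3.137, 0.144, -0.005]
force: [0.4, -0.3, 0.6]
opening: 0.997
finger_force: 0.0
```

Request:
servo_tool(jaw=[0.6,0.6,0.6,0.6,0.6,0.6,0.6,0.6,0.6], slide=[[0,0,0],[0,0,0],[0,0,0],[0,0,0],[0,0,0],[0,0,0],[0,0,0],[0,0,0],[0,0,0]], twist=[0,0,0,0,0,0,0,0,0], newtons=10)

```text
t: 3.65
ee_pos: [0.4859, 0.3755, 0.046]
eef_rot: [-3.137, -0.144, -0.002]
force: [-0.2, 1.2, 4.5]
opening: 0.642
finger_force: 10.0
```

Run:
```python
from h import *
rel((.451,.092,.15,-84.75),(.451,.092,.102,-84.75))
```

```text
t 3.65 p [0.4859 0.3755 0.046 ] w -84.7 op 0.642 F [-0.2  1.2  4.5]
[-0.0606, 0.279, -0.1044] twist 0.0
[-0.0607, 0.279, -0.0564] twist 0.0
```

Request:
servo_tool(jaw=[0.6,0.6,0.6,0.6,0.6,0.6,0.6,0.6,0.6,0.6,0.6,0.6,0.6,0.6,0.6,0.6,0.6,0.6,0.6], slide=[[0,0,-0.02],[0,0,-0.05],[0,0.01,-0.08],[-0.005,0.03,-0.1],[-0.01,0.055,-0.105],[-0.02,0.085,-0.105],[-0.03,0.115,-0.105],[-0.035,0.145,-0.105],[-0.04,0.175,-0.105],[-0.045,0.205,-0.105],[-0.05,0.23,-0.105],[-0.055,0.25,-0.105],[-0.06,0.265,-0.105],[-0.06,0.275,-0.105],[-0.06,0.281,-0.1],[-0.06,0.281,-0.09],[-0.06,0.281,-0.08],[-0.06,0.281,-0.07],[-0.06,0.281,-0.065]], twist=[0,0,0,0,0,0,0,0,0,0,0,0,0,0,0,0,0,0,0])

```text
t: 5.23
ee_pos: [0.4499, 0.0904, 0.1077]
eef_rot: [-3.138, -0.146, 0.006]
force: [-0.6, 0.8, -1.1]
opening: 0.646
finger_force: 10.0
```

Run:
```python
from h import *
rel((.452,.09,.102,-84.75))
s=snap('side','s2');a=snap('scene','a2')
cv2.imwrite('pics/c2.png',np.hstack([cv2.resize(a['color'][160:280,210:330],None,fx=3.3,fy=3.3,interpolation=2),cv2.resize(s['color'][140:260,200:320],None,fx=3.3,fy=3.3,interpolation=2)])[:,:,::-1])
```

```text
t 5.23 p [0.4499 0.0904 0.1077] w -84.7 op 0.646 F [-0.6  0.8 -1.1]
[0.0021, 0.0006, 0.0057] twist 0.001
```

View pics/c2.png

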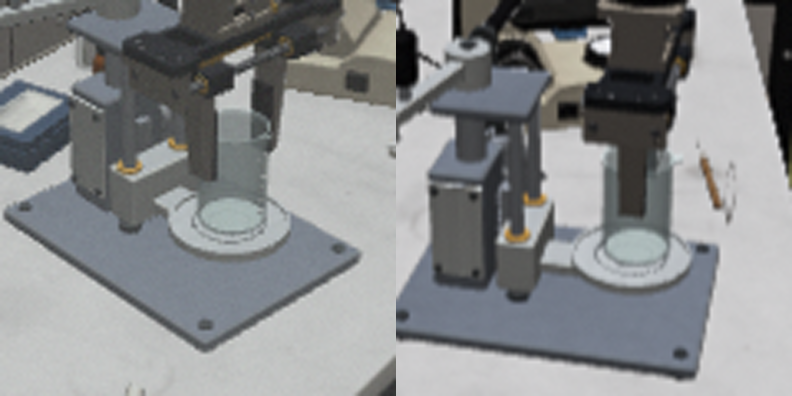

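The beaker hangs upright a few mm above the table, close to the centre ring in both views. I lower it and release.

Request:
servo_tool(jaw=[0.6,0.6,0.6,0.6,0.6], slide=[[0.001,0,0.002],[0.002,0,0.004],[0.002,0,0.005],[0.002,0,0.006],[0.002,0,0.006]], twist=[0,0,0,0,0])

```text
t: 5.75
ee_pos: [0.4535, 0.0898, 0.1043]
eef_rot: [3.138, 0.144, 0.0]
force: [0.2, 0.5, -1.8]
opening: 0.647
finger_force: 10.0
```

Request:
servo_tool(jaw=[0.2,0.0,-0.3,-0.6,-0.6,-0.6,-0.6,-0.6,-0.6], slide=[[0,0,0],[0,0,0],[0,0,0],[0,0,0],[0,0,0],[0,0,-0.02],[0,0,-0.06],[0,0,-0.1],[0,0,-0.14]], twist=[0,0,0,0,0,0,0,0,0])

```text
t: 6.5
ee_pos: [0.4529, 0.0899, 0.2458]
eef_rot: [-3.138, -0.144, 0.001]
force: [1.0, 0.2, -0.3]
opening: 0.797
finger_force: 0.0
```

Run:
```python
from h import *
rel((.606,.195,.34,-9.4),(.606,.195,.256,-9.4))
s=snap('wrist','w3');a=snap('scene','a3')
cv2.imwrite('pics/c3.png',np.hstack([cv2.resize(s['color'],(500,375)),cv2.resize(a['color'][160:280,220:316],(300,375))])[:,:,::-1])
print(proj(s,[.606,.195,.282]),proj(s,[.591,.104,.23]),proj(s,[.602,-.02,.217]),proj(s,[.452,.09,.056]))
```

```text
t 6.5 p [0.4529 0.0899 0.2458] w -84.7 op 0.797 F [ 1.   0.2 -0.3]
[0.1621, -0.0907, -0.0943] twist -1.315
[0.1621, -0.0907, -0.0103] twist -1.315
(np.float64(36.449353954600895), np.float64(-111.8015589343101)) (np.float64(249.8898887400289), np.float64(0.1713140996875211)) (np.float64(438.5814115625769), np.float64(9.991355193827275)) (np.float64(252.61992374193719), np.float64(174.82239676484616))
```

View pics/c3.png

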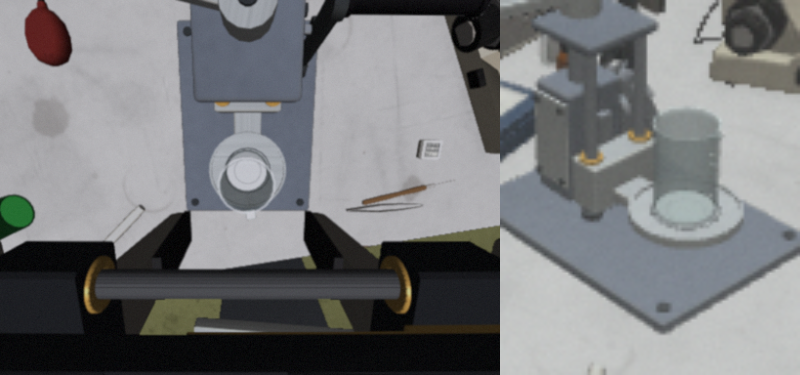

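The beaker stands on the table, released and centred at wrist-crop (247,172). Next is the knob.

Request:
servo_tool(jaw=[-0.6,-0.6,-0.6,-0.6,-0.6,-0.6,-0.6,-0.6,-0.6,-0.6,-0.6,-0.6,-0.6,-0.6], slide=[[0,0,-0.04],[0,0,-0.08],[0.02,-0.01,-0.1],[0.04,-0.02,-0.11],[0.06,-0.03,-0.115],[0.08,-0.045,-0.115],[0.1,-0.055,-0.115],[0.12,-0.065,-0.115],[0.14,-0.075,-0.115],[0.155,-0.085,-0.115],[0.162,-0.09,-0.115],[0.162,-0.09,-0.115],[0.162,-0.09,-0.115],[0.162,-0.09,-0.115]], twist=[-0.11,-0.22,-0.33,-0.44,-0.55,-0.66,-0.77,-0.88,-0.99,-1.1,-1.21,-1.315,-1.315,-1.315])

```text
t: 7.77
ee_pos: [0.6064, 0.1943, 0.3584]
eef_rot: [-2.398, -2.028, 0.001]
force: [0.4, 0.6, 0.4]
opening: 0.8
finger_force: 0.0
```

Run:
```python
from h import *
rel((.606,.195,.256,-9.4))
s=snap('wrist','w4');c=cloud(s)
m=(s['range_z']>0)&(c[...,2]>.262)&(c[...,2]<.29)&(np.hypot(c[...,0]-.606,c[...,1]-.195)<.04)
p=c[m];print(len(p),p.min(0),p.max(0),np.median(p,0)); v,u=np.nonzero(m)
if len(u):print(u.min(),u.max(),v.min(),v.max())
print(proj(s,[.606,.195,.282]))
cv2.imwrite('pics/w4.png',s['color'][:,:,::-1])
```

```text
t 7.77 p [0.6064 0.1943 0.3584] w -9.6 op 0.8 F [0.4 0.6 0.4]
[0.0007, -0.0004, 0.1024] twist -0.003
522 [0.59417259 0.18534464 0.26205602] [0.61674355 0.20795475 0.28493881] [0.6058135  0.19863029 0.282701  ]
241 265 178 205
(np.float64(253.655973714406), np.float64(195.0306586466747))
```

View pics/w4.png

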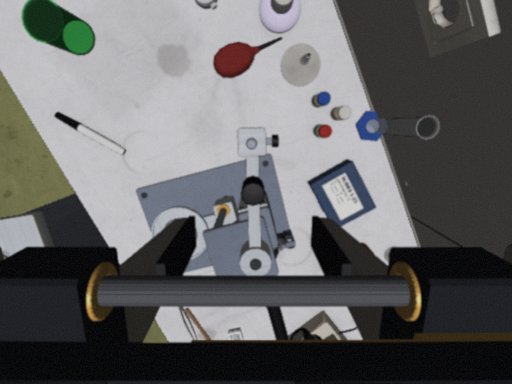

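The knob's top is at (253,191), where it was predicted, with fingers on either side and the nozzle block beyond at (252,141). I descend and grip.

Request:
servo_tool(jaw=[-0.6,-0.6,-0.6,-0.6,-0.6,0.2,0.5,0.9,0.9,0.9,0.9,0.9], slide=[[0.002,-0.001,0.03],[0.002,-0.001,0.06],[0.002,-0.001,0.085],[0.002,-0.001,0.1],[0.002,-0.001,0.101],[0.002,-0.001,0.101],[0.002,-0.001,0.101],[0.002,-0.001,0.101],[0.002,-0.001,0.101],[0.002,-0.001,0.101],[0.002,-0.001,0.101],[0.002,-0.001,0.101]], twist=[0,0,0,0,0,0,0,0,0,0,0,0], newtons=8)

```text
t: 8.82
ee_pos: [0.606, 0.1965, 0.2586]
eef_rot: [2.396, 2.032, 0.001]
force: [-0.7, 0.7, 0.7]
opening: 0.311
finger_force: 0.0
```

Run:
```python
from h import *
s=load('w4');print('piv',onz(s,256,262,.235))
st,p,R,w=pose();print(p,w,st['opening'],st['force'],st['finger_force'])
P=np.array([.591,.104]);r=p[:2]-P;a0=np.degrees(np.arctan2(r[1],r[0]));L=np.hypot(*r);print(L,a0)
L=.095
for k in range(1,18):
    a=a0+6.2*k;q=P+L*np.array([np.cos(np.radians(a)),np.sin(np.radians(a))])
    print((R.T@np.append(q-p[:2],0)).round(3)[:2].tolist(),round(-np.radians(6.2*k),2),round(a,1))
```

```text
piv [0.59334764 0.102987   0.235     ]
[0.60596413 0.19647353 0.25860066] -9.399842089159787 0.311431571944394 [-0.69916363  0.70908651  0.65616435] 0.0
0.09367645722594613 80.80804068334162
[0.001, -0.01] -0.11 87.0
[-0.001, -0.02] -0.22 93.2
[-0.004, -0.03] -0.32 99.4
[-0.008, -0.04] -0.43 105.6
[-0.012, -0.049] -0.54 111.8
[-0.018, -0.057] -0.65 118.0
[-0.025, -0.065] -0.76 124.2
[-0.032, -0.072] -0.87 130.4
[-0.041, -0.078] -0.97 136.6
[-0.049, -0.084] -1.08 142.8
[-0.059, -0.088] -1.19 149.0
[-0.068, -0.091] -1.3 155.2
[-0.079, -0.093] -1.41 161.4
[-0.089, -0.095] -1.51 167.6
[-0.099, -0.095] -1.62 173.8
[-0.109, -0.093] -1.73 180.0
[-0.119, -0.091] -1.84 186.2
```

Request:
servo_tool(jaw=[0.9,0.9,0.9,0.9,0.9,0.9,0.9,0.9,0.9,0.9,0.9,0.9,0.9,0.9,0.9,0.9,0.9,0.9,0.9,0.9], slide=[[0,0,0],[0,0,0],[0,0,0],[0.001,-0.01,0],[-0.001,-0.02,0],[-0.004,-0.03,0],[-0.008,-0.04,0],[-0.012,-0.049,0],[-0.018,-0.057,0],[-0.025,-0.065,0],[-0.032,-0.072,0],[-0.041,-0.078,0],[-0.049,-0.084,0],[-0.059,-0.088,0],[-0.068,-0.091,0],[-0.079,-0.093,0],[-0.089,-0.095,0],[-0.099,-0.095,0],[-0.109,-0.093,0],[-0.109,-0.093,0]], twist=[0,0,0,-0.11,-0.22,-0.32,-0.43,-0.54,-0.65,-0.76,-0.87,-0.97,-1.08,-1.19,-1.3,-1.41,-1.51,-1.62,-1.73,-1.73])

```text
t: 10.48
ee_pos: [0.4978, 0.1024, 0.2585]
eef_rot: [0.003, 3.138, -0.002]
force: [4.5, -0.3, -2.0]
opening: 0.244
finger_force: 8.0
```

Run:
```python
from h import *
st,p,R,w=pose();print(p,w,st['opening'],st['force'],st['finger_force'])
P=np.array([.591,.104]);r=p[:2]-P;print(np.hypot(*r),np.degrees(np.arctan2(r[1],r[0])))
```

```text
[0.49775388 0.10240041 0.25850275] 89.89688952730505 0.24361552448406296 [ 4.50592532 -0.2992926  -2.00608995] 7.998184757307172
0.09325983868817439 -179.01721690197084
```

Request:
servo_tool(jaw=[0.9,0.9,0.9,0.9,0.9,0.9,0.9], slide=[[0,-0.002,0],[0,-0.004,0],[0,-0.005,0],[0,-0.006,0],[0,-0.007,0],[0,-0.008,0],[0,-0.008,0]], twist=[-0.02,-0.04,-0.06,-0.08,-0.09,-0.09,-0.09])

```text
t: 11.07
ee_pos: [0.4979, 0.096, 0.2585]
eef_rot: [-0.133, 3.134, 0.0]
force: [6.3, -0.0, -2.0]
opening: 0.246
finger_force: 8.0
```

Request:
servo_tool(jaw=[0.9,0.9,0.9,0.9,0.9,0.9], slide=[[0,-0.001,0],[0,-0.002,0],[0,-0.003,0],[0,-0.004,0],[0,-0.005,0],[0,-0.005,0]], twist=[0,0,0,0,0,0])

```text
t: 11.57
ee_pos: [0.4978, 0.094, 0.2585]
eef_rot: [-0.135, 3.135, 0.01]
force: [4.9, 9.7, -1.8]
opening: 0.246
finger_force: 8.0
```

The arm meets its stop (force 9.7 N). I relax, release and lift.

Request:
servo_tool(jaw=[0.9,0.9,0.5,0.2,0,-0.2,-0.2,-0.2,-0.2,-0.2,-0.2], slide=[[0,0.002,0],[0,0.003,0],[0,0.003,0],[0,0.003,0],[0,0.003,0],[0,0.003,0],[0,0.003,-0.02],[0,0.003,-0.05],[0,0.003,-0.08],[0,0.003,-0.11],[0,0.003,-0.11]], twist=[0,0,0,0,0,0,0,0,0,0,0])

```text
t: 12.48
ee_pos: [0.4984, 0.0939, 0.3751]
eef_rot: [-0.133, 3.128, -0.002]
force: [-0.2, 0.3, 0.2]
opening: 0.598
finger_force: 0.0
```

Run:
```python
from h import *
rel((.602,-.018,.34,5.25))
s=snap('side','s5');a=snap('scene','a5')
cv2.imwrite('pics/c5.png',np.hstack([cv2.resize(a['color'][125:265,225:325],(400,560)),cv2.resize(s['color'][125:265,215:315],(400,560))])[:,:,::-1])
for t,n in((s,'side'),(a,'scene')):
  c=cloud(t);m=(t['range_z']>0)&(c[...,2]>.19)&(c[...,2]<.235)&(abs(c[...,0]-.6)<.06)&(c[...,1]<.05)&(c[...,1]>-.09)&(t['color'].max(-1)<75)
  p=c[m]
  for y in np.arange(-.08,.05,.015):
    q=p[abs(p[:,1]-y)<.0075]
    if len(q):print(n,round(y,3),len(q),np.median(q,0).round(3),q[:,2].max().round(3))
```

```text
t 12.48 p [0.4984 0.0939 0.3751] w 94.9 op 0.598 F [-0.2  0.3  0.2]
[-0.0934, -0.1203, 0.0362] twist 1.564
side -0.05 12 [ 0.606 -0.048  0.222] 0.226
side -0.035 14 [ 0.607 -0.035  0.223] 0.226
side -0.02 10 [ 0.607 -0.021  0.224] 0.225
side -0.005 13 [ 0.603 -0.005  0.223] 0.225
side 0.01 10 [0.601 0.01  0.221] 0.227
side 0.025 12 [0.602 0.022 0.224] 0.225
side 0.04 16 [0.595 0.044 0.224] 0.229
scene -0.05 20 [ 0.606 -0.049  0.221] 0.227
scene -0.035 20 [ 0.604 -0.033  0.222] 0.226
scene -0.02 21 [ 0.602 -0.02   0.22 ] 0.226
scene -0.005 15 [ 0.6   -0.007  0.221] 0.225
scene 0.025 4 [0.602 0.028 0.222] 0.224
scene 0.04 52 [0.596 0.045 0.214] 0.231
```

View pics/c5.png

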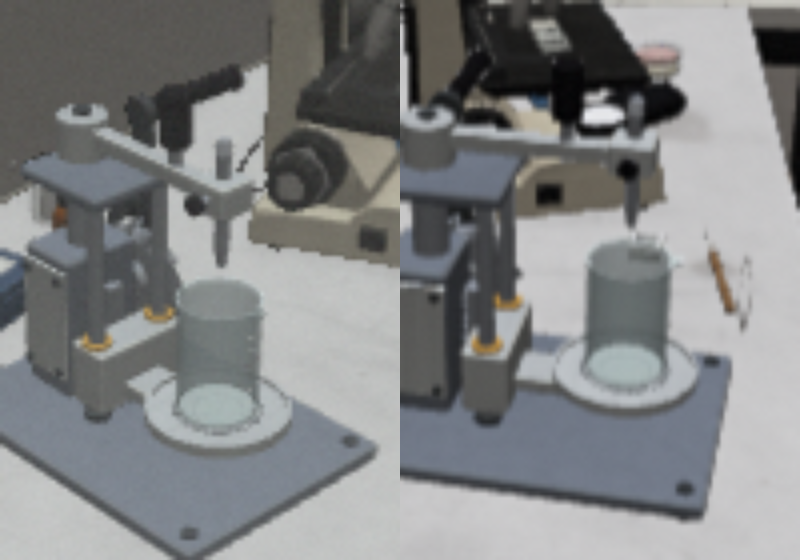

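The nozzle hangs centred over the beaker in both views, with its tip at crop (221,266) and (632,226). The lever bar runs up-right at crop (190,98)-(243,76).

Run:
```python
from h import *
a=load('a5');b=load('s5')
o1,d1=ray(a,280.3,191.5);o2,d2=ray(b,273,181.5)
t=np.linalg.lstsq(np.stack([d1,-d2],1),o2-o1,rcond=None)[0];print('tip',o1+t[0]*d1,o2+t[1]*d2)
for z in(.158,.164,.17,.176):print(z,proj(a,[.452,.09,z]),proj(b,[.452,.09,z]))
for s in(a,b):
  c=cloud(s);q=c[(c[...,0]>.62)&(c[...,0]<.95)&(c[...,1]>-.2)&(c[...,1]<.1)&(c[...,2]>.1)&(s['range_z']>0)]
  print(len(q),q.min(0) if len(q) else '')
  for x in np.arange(.62,.95,.04):
    r=q[abs(q[:,0]-x)<.02]
    if len(r):print(round(x,2),len(r),r[:,1].min().round(2),r[:,1].max().round(2),r[:,2].max().round(2))
rel((.605,-.010,.30,5.25),(.605,-.010,.209,5.25))
```

```text
tip [0.45310674 0.08827842 0.16744969] [0.45340396 0.08787156 0.16834413]
0.158 (np.float64(279.98806192782234), np.float64(194.9499041271052)) (np.float64(273.1629111558729), np.float64(185.32406789538868))
0.164 (np.float64(280.0377278312015), np.float64(192.98308722666178)) (np.float64(273.2481514371985), np.float64(183.3563595427625))
0.17 (np.float64(280.0875264184421), np.float64(191.0064149112647)) (np.float64(273.333889813573), np.float64(181.37675139621555))
0.176 (np.float64(280.1374570165407), np.float64(189.0198438514092)) (np.float64(273.42013042622744), np.float64(179.38514052710315))
5967 [ 0.62008331 -0.19999536  0.10014755]
0.62 158 -0.2 -0.13 0.6
0.66 294 -0.2 -0.13 0.54
0.7 469 -0.2 -0.17 0.29
0.74 9 -0.19 -0.18 0.2
0.82 10 0.09 0.1 0.43
0.86 570 -0.05 0.1 0.43
0.9 2936 -0.19 0.1 0.43
0.94 1521 -0.2 0.1 0.43
4363 [ 0.62005838 -0.19998644  0.10004326]
0.62 165 -0.2 0.1 0.6
0.66 299 -0.2 -0.14 0.6
0.7 455 -0.2 -0.17 0.3
0.74 59 -0.2 -0.18 0.24
0.86 289 -0.04 0.1 0.43
0.9 1997 -0.19 0.1 0.43
0.94 1099 -0.2 0.1 0.43
t 12.58 p [0.4968 0.094  0.3693] w 94.9 op 0.599 F [-0.6  0.3 -0.9]
[-0.0988, -0.1128, 0.0695] twist 1.564
[-0.0986, -0.1128, 0.1605] twist 1.564
```

Tip height is 0.168, so the gap to the rim is about 22 mm and 5 notches should give about 18 mm. I move over the lever.

Request:
servo_tool(jaw=[-0.2,-0.2,-0.2,-0.2,-0.2,-0.2,-0.2,-0.2,-0.2,-0.2,-0.2,-0.2,-0.2,-0.2,-0.2,-0.2,-0.2], slide=[[0,-0.01,0],[-0.01,-0.02,0],[-0.02,-0.03,0],[-0.03,-0.04,0],[-0.04,-0.05,0],[-0.05,-0.06,0],[-0.06,-0.07,0],[-0.07,-0.08,0],[-0.08,-0.09,0],[-0.09,-0.1,0],[-0.099,-0.11,0],[-0.099,-0.113,0.02],[-0.099,-0.113,0.04],[-0.099,-0.113,0.06],[-0.099,-0.113,0.07],[-0.099,-0.113,0.07],[-0.099,-0.113,0.07]], twist=[0.11,0.22,0.33,0.44,0.55,0.66,0.77,0.88,0.99,1.1,1.21,1.32,1.43,1.5,1.564,1.564,1.564])

```text
t: 14.0
ee_pos: [0.6035, -0.0099, 0.2961]
eef_rot: [-2.112, -2.32, 0.003]
force: [-0.0, 0.4, -0.5]
opening: 0.602
finger_force: 0.0
```

Run:
```python
from h import *
rel((.605,-.010,.209,5.25))
s=snap('wrist','w6');c=cloud(s)
p=c[(c[...,2]>.212)&(c[...,2]<.235)&(abs(c[...,0]-.6)<.05)&(abs(c[...,1]+.01)<.06)&(s['range_z']>0)&(s['color'].max(-1)<80)]
for y in np.arange(-.06,.05,.015):
    q=p[abs(p[:,1]-y)<.0075]
    if len(q):print(round(y,3),len(q),q[:,0].min().round(3),q[:,0].max().round(3),q[:,2].max().round(3))
```

```text
t 14.0 p [ 0.6035 -0.0099  0.2961] w 5.4 op 0.602 F [-0.   0.4 -0.5]
[-0.0004, 0.0018, 0.0871] twist 0.002
-0.06 4 0.604 0.614 0.227
-0.045 268 0.601 0.619 0.228
-0.03 241 0.6 0.616 0.227
-0.015 266 0.599 0.615 0.228
0.0 274 0.598 0.614 0.227
0.015 283 0.596 0.612 0.227
0.03 307 0.593 0.612 0.229
0.045 338 0.59 0.614 0.232
```

Request:
servo_tool(jaw=[-0.2,-0.2,-0.2,-0.2,-0.2,0.2,0.5,0.9,0.9,0.9,0.9,0.9], slide=[[0,0.003,0.03],[0,0.003,0.06],[0,0.003,0.08],[0,0.003,0.087],[0,0.003,0.087],[0,0.003,0.087],[0,0.003,0.087],[0,0.003,0.087],[0,0.003,0.087],[0,0.003,0.087],[0,0.003,0.087],[0,0.003,0.087]], twist=[0,0,0,0,0,0,0,0,0,0,0,0], newtons=15)

```text
t: 15.05
ee_pos: [0.6078, -0.0098, 0.2115]
eef_rot: [2.117, 2.321, 0.001]
force: [0.5, -0.0, 0.9]
opening: 0.141
finger_force: 12.8
```

Request:
servo_tool(jaw=[0.9,0.9,0.9,0.9,0.9,0.9,0.9,0.9,0.9,0.9], slide=[[0,0,0],[0,0,0],[0,0,0],[0,-0.008,0],[0,-0.016,0.001],[0,-0.024,0.002],[0,-0.031,0.004],[0,-0.038,0.006],[0,-0.044,0.008],[0,-0.044,0.008]], twist=[0,0,0,0,0,0,0,0,0,0])

```text
t: 15.88
ee_pos: [0.5651, -0.014, 0.209]
eef_rot: [2.112, 2.317, 0.006]
force: [-5.1, 2.7, 21.2]
opening: 0.116
finger_force: 18.7
```

The opening (11 mm) is narrower than the bar and there is 21 N upward, so I look at what is held.

Run:
```python
from h import *
rel((.605,-.010,.209,5.25))
w=snap('wrist','w7');a=snap('scene','a7');b=snap('side','b7')
R=lambda i,x0,x1,y0,y1:cv2.resize(i['color'][y0:y1,x0:x1],(400,300),interpolation=2)
cv2.imwrite('pics/c7.png',np.vstack([np.hstack([R(a,220,340,110,200),R(b,180,300,100,190)]),np.hstack([R(w,130,390,60,255),R(a,240,320,170,230)])])[:,:,::-1])
```

```text
t 15.88 p [ 0.5651 -0.014   0.209 ] w 5.3 op 0.116 F [-5.1  2.7 21.2]
[0.0004, 0.0401, 0.0003] twist 0.001
```

View pics/c7.png

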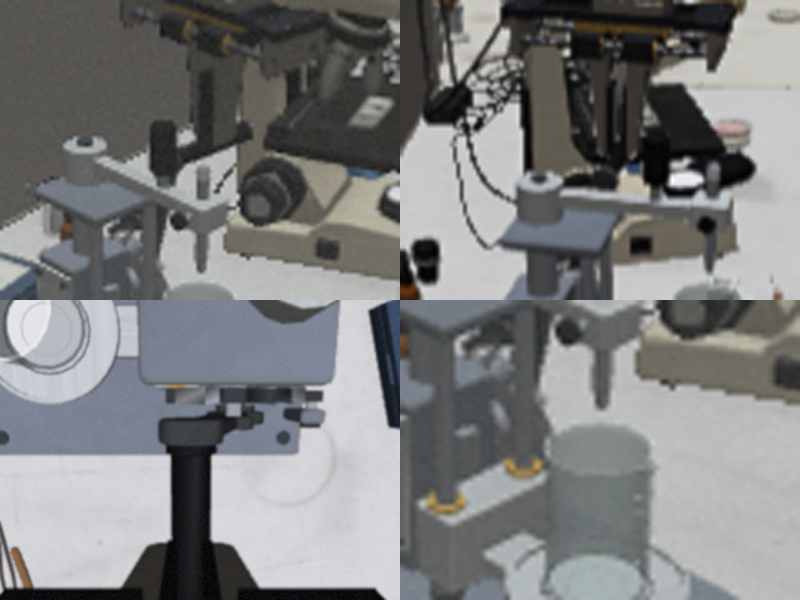

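The bar lies between the fingers and the lever has followed towards the table, but the pinch is on the bar's upper side. I loosen to a cage and sit lower.

Request:
servo_tool(jaw=[0.52,0.52,0.52,0.52,0.52,0.52,0.52], slide=[[0,0,0],[0,0,0],[0,0,0.004],[0,0,0.008],[0,0,0.01],[0,0,0.01],[0,0,0.01]], twist=[0,0,0,0,0,0,0])

```text
t: 16.62
ee_pos: [0.5633, -0.0138, 0.1923]
eef_rot: [-2.116, -2.32, 0.001]
force: [0.2, -1.1, 0.1]
opening: 0.239
finger_force: 0.0
```

Request:
servo_tool(jaw=[0.52,0.52,0.52,0.52,0.52,0.52], slide=[[0,-0.004,0.001],[0,-0.008,0.003],[0,-0.011,0.004],[0,-0.014,0.005],[0,-0.016,0.006],[0,-0.016,0.006]], twist=[0,0,0,0,0,0])

```text
t: 17.12
ee_pos: [0.5473, -0.0154, 0.1871]
eef_rot: [-2.117, -2.321, 0.0]
force: [0.6, 0.0, -0.3]
opening: 0.236
finger_force: 0.0
```

```bash
cat > lv.py <<'E'
from h import *
rel((.607,-.010,.205,5.25))
s=snap('wrist','wl');c=cloud(s)
p=c[(c[...,2]>.18)&(c[...,2]<.24)&(c[...,0]>.5)&(c[...,0]<.69)&(abs(c[...,1]-.027)<.006)&(s['range_z']>0)&(s['color'].max(-1)<80)]
print(len(p),'bar y.027 x',p[:,0].min().round(3),p[:,0].max().round(3),'ztop',np.percentile(p[:,2],95).round(3))
for n in('scene','side'):
    t=snap(n,n+'l');c=cloud(t)
    m=(t['range_z']>0)&(np.hypot(c[...,0]-.456,c[...,1]-.055)<.05)&(c[...,2]>.045)&(c[...,2]<.14)&(np.hypot(c[...,0]-.452,c[...,1]-.09)>.033)&(np.hypot(c[...,0]-.452,c[...,1]-.09)<.046)
    z=c[m][:,2];h,e=np.histogram(z,bins=np.arange(.045,.14,.002));print(n,len(z),'table z',e[h.argmax()].round(3)+.001,np.median(z).round(4))
E
python3 lv.py
```

```text
t 17.12 p [ 0.5473 -0.0154  0.1871] w 5.3 op 0.236 F [ 0.6  0.  -0.3]
[-0.0001, 0.0599, -0.0179] twist 0.0
652 bar y.027 x 0.533 0.554 ztop 0.22
scene 49 table z 0.056 0.0552
side 39 table z 0.056 0.0561
```

Request:
servo_tool(jaw=[0.52,0.52,0.52,0.52,0.52,0.52,0.52,0.52,0.52,0.52,0.52,0.52,0.52], slide=[[0,0.007,-0.003],[0,0.015,-0.006],[0,0.023,-0.008],[0,0.031,-0.01],[0,0.04,-0.012],[0,0.05,-0.014],[0,0.06,-0.015],[0,0.07,-0.015],[0,0.08,-0.014],[0,0.09,-0.012],[0,0.098,-0.01],[0,0.104,-0.008],[0,0.104,-0.008]], twist=[0,0,0,0,0,0,0,0,0,0,0,0,0])

```text
t: 18.35
ee_pos: [0.6491, -0.0059, 0.1946]
eef_rot: [-2.112, -2.317, 0.01]
force: [-12.7, -0.9, 4.9]
opening: 0.241
finger_force: 6.1
```

```bash
python3 lv.py
```

```text
t 18.35 p [ 0.6491 -0.0059  0.1946] w 5.3 op 0.241 F [-12.7  -0.9   4.9]
[-0.0002, -0.0424, -0.01] twist 0.001
533 bar y.027 x 0.634 0.65 ztop 0.216
scene 50 table z 0.066 0.0662
side 39 table z 0.066 0.0666
```

Table rose to 64–66 mm: one notch. I do one full cycle per call.

Request:
servo_tool(jaw=[0.52,0.52,0.52,0.52,0.52,0.52,0.52,0.52,0.52,0.52,0.52,0.52,0.52,0.52,0.52,0.52,0.52,0.52,0.52,0.52], slide=[[0,-0.012,-0.003],[0,-0.026,-0.006],[0,-0.042,-0.007],[0,-0.057,-0.006],[0,-0.072,-0.003],[0,-0.086,0.001],[0,-0.097,0.005],[0,-0.104,0.008],[0,-0.104,0.008],[0,-0.096,0.005],[0,-0.086,0.001],[0,-0.075,-0.002],[0,-0.063,-0.005],[0,-0.051,-0.007],[0,-0.039,-0.007],[0,-0.027,-0.006],[0,-0.016,-0.004],[0,-0.007,-0.002],[0,0,0],[0,0,0]], twist=[0,0,0,0,0,0,0,0,0,0,0,0,0,0,0,0,0,0,0,0])

```text
t: 20.17
ee_pos: [0.6491, -0.0059, 0.1942]
eef_rot: [-2.112, -2.316, 0.011]
force: [-12.3, -1.3, 4.7]
opening: 0.241
finger_force: 5.9
```

```bash
python3 lv.py
```

```text
t 20.17 p [ 0.6491 -0.0059  0.1942] w 5.3 op 0.241 F [-12.3  -1.3   4.7]
[-0.0002, -0.0424, -0.0103] twist 0.001
531 bar y.027 x 0.634 0.65 ztop 0.216
scene 47 table z 0.074 0.0747
side 39 table z 0.074 0.0747
```

Second notch is in (+8 mm). Third and fourth follow.

Request:
servo_tool(jaw=[0.52,0.52,0.52,0.52,0.52,0.52,0.52,0.52,0.52,0.52,0.52,0.52,0.52,0.52,0.52,0.52,0.52,0.52,0.52,0.52], slide=[[0,-0.012,-0.003],[0,-0.026,-0.006],[0,-0.042,-0.007],[0,-0.057,-0.006],[0,-0.072,-0.003],[0,-0.086,0.001],[0,-0.097,0.005],[0,-0.104,0.008],[0,-0.104,0.008],[0,-0.096,0.005],[0,-0.086,0.001],[0,-0.075,-0.002],[0,-0.063,-0.005],[0,-0.051,-0.007],[0,-0.039,-0.007],[0,-0.027,-0.006],[0,-0.016,-0.004],[0,-0.007,-0.002],[0,0,0],[0,0,0]], twist=[0,0,0,0,0,0,0,0,0,0,0,0,0,0,0,0,0,0,0,0])

```text
t: 21.98
ee_pos: [0.6491, -0.0059, 0.1942]
eef_rot: [-2.112, -2.316, 0.011]
force: [-11.6, -1.4, 5.3]
opening: 0.24
finger_force: 5.8
```

Request:
servo_tool(jaw=[0.52,0.52,0.52,0.52,0.52,0.52,0.52,0.52,0.52,0.52,0.52,0.52,0.52,0.52,0.52,0.52,0.52,0.52,0.52,0.52], slide=[[0,-0.012,-0.003],[0,-0.026,-0.006],[0,-0.042,-0.007],[0,-0.057,-0.006],[0,-0.072,-0.003],[0,-0.086,0.001],[0,-0.097,0.005],[0,-0.104,0.008],[0,-0.104,0.008],[0,-0.096,0.005],[0,-0.086,0.001],[0,-0.075,-0.002],[0,-0.063,-0.005],[0,-0.051,-0.007],[0,-0.039,-0.007],[0,-0.027,-0.006],[0,-0.016,-0.004],[0,-0.007,-0.002],[0,0,0],[0,0,0]], twist=[0,0,0,0,0,0,0,0,0,0,0,0,0,0,0,0,0,0,0,0])

```text
t: 23.65
ee_pos: [0.6491, -0.0059, 0.1941]
eef_rot: [-2.112, -2.316, 0.011]
force: [-11.6, -1.9, 3.5]
opening: 0.239
finger_force: 5.8
```

```bash
python3 lv.py
python3 - <<'E'
from h import *
s=load('sidel');a=load('scenel')
R=lambda i,x0,x1,y0,y1:cv2.resize(i['color'][y0:y1,x0:x1],(400,600),interpolation=2)
cv2.imwrite('pics/c8.png',np.hstack([R(a,248,312,140,236),R(s,240,304,130,226)])[:,:,::-1])
for z in(.168,.178,.188):print(proj(a,[.452,.09,z]),proj(s,[.452,.09,z]))
E
```

```text
t 23.65 p [ 0.6491 -0.0059  0.1941] w 5.3 op 0.239 F [-11.6  -1.9   3.5]
[-0.0002, -0.0424, -0.0105] twist 0.001
533 bar y.027 x 0.634 0.65 ztop 0.216
scene 47 table z 0.092 0.0905
side 38 table z 0.09 0.0911
(np.float64(280.0709121876061), np.float64(191.66640340770508)) (np.float64(273.30525475613103), np.float64(182.03794930839908))
(np.float64(280.1541297640902), np.float64(188.35544631589022)) (np.float64(273.4489896270938), np.float64(178.71858501430722))
(np.float64(280.23771139312015), np.float64(185.01683316981516)) (np.float64(273.5941351396483), np.float64(175.36549328461504))
```

View pics/c8.png

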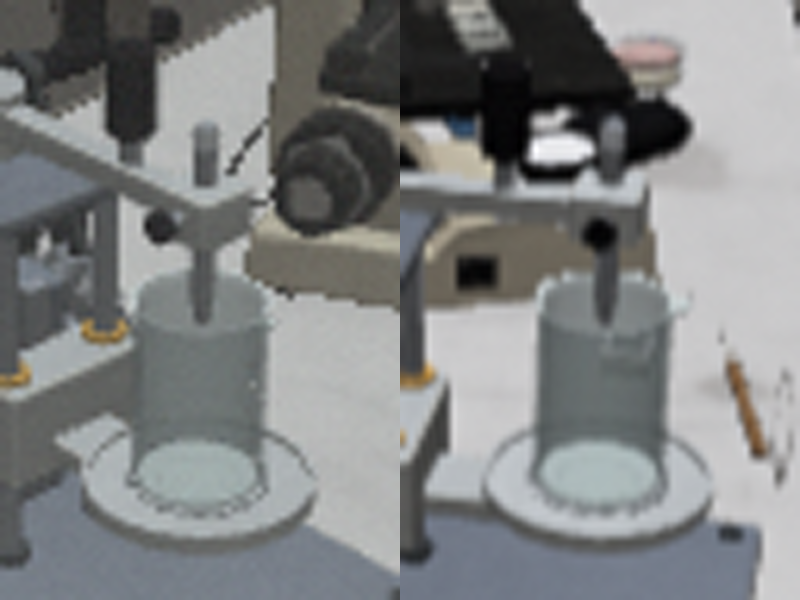

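The nozzle tip is inside the beaker at crop (202,325) against rim centre (202,302), about 10 mm deep with the table not yet settled. One more notch gives about 18 mm. Then I back the lever off slightly, open and lift away.

Request:
servo_tool(jaw=[0.52,0.52,0.52,0.52,0.52,0.52,0.52,0.52,0.52,0.52,0.52,0.52,0.52,0.52,0.52,0.52,0.52,0.52,0.52,0.52], slide=[[0,-0.012,-0.003],[0,-0.026,-0.006],[0,-0.042,-0.007],[0,-0.057,-0.006],[0,-0.072,-0.003],[0,-0.086,0.001],[0,-0.097,0.005],[0,-0.104,0.008],[0,-0.104,0.008],[0,-0.096,0.005],[0,-0.086,0.001],[0,-0.075,-0.002],[0,-0.063,-0.005],[0,-0.051,-0.007],[0,-0.039,-0.007],[0,-0.027,-0.006],[0,-0.016,-0.004],[0,-0.007,-0.002],[0,0,0],[0,0,0]], twist=[0,0,0,0,0,0,0,0,0,0,0,0,0,0,0,0,0,0,0,0])

```text
t: 25.47
ee_pos: [0.6491, -0.0059, 0.1941]
eef_rot: [-2.112, -2.316, 0.011]
force: [-11.5, -1.9, 4.6]
opening: 0.244
finger_force: 5.8
```

Request:
servo_tool(jaw=[0.52,0.52,0.52,0.52,0.52,0.52,0.2,0,-0.2,-0.2,-0.2,-0.2,-0.2,-0.2,-0.2,-0.2,-0.2], slide=[[0,-0.006,-0.002],[0,-0.012,-0.003],[0,-0.018,-0.004],[0,-0.025,-0.006],[0,-0.03,-0.006],[0,-0.028,-0.006],[0,-0.028,-0.006],[0,-0.028,-0.006],[0,-0.028,-0.006],[0,-0.028,-0.006],[0,-0.028,-0.02],[0,-0.028,-0.04],[0,-0.028,-0.07],[0,-0.028,-0.1],[0,-0.028,-0.13],[0,-0.028,-0.13],[0,-0.028,-0.13]], twist=[0,0,0,0,0,0,0,0,0,0,0,0,0,0,0,0,0])

```text
t: 26.88
ee_pos: [0.6246, -0.0085, 0.3275]
eef_rot: [2.114, 2.318, 0.004]
force: [-0.5, 0.3, -0.9]
opening: 0.601
finger_force: 0.0
```

```bash
python3 lv.py
python3 - <<'E'
from h import *
s=load('sidel');a=load('scenel')
for t,n in((a,'scene'),(s,'side')):
    c=cloud(t);d=np.hypot(c[...,0]-.452,c[...,1]-.09)
    q=c[(t['range_z']>0)&(d<.034)&(c[...,2]>.12)&(c[...,2]<.21)&(d>.012)]
    print(n,len(q),'glass top pct',np.percentile(q[:,2],[50,90,97]).round(3) if len(q) else '')
    h=cv2.cvtColor(t['color'],cv2.COLOR_RGB2GRAY)
# bystanders: colour difference scene start vs now, away from stand
d=np.abs(load('sc0')['color'].astype(int)-a['color']).max(-1)>60
nn,l,st,ce=cv2.connectedComponentsWithStats(d.astype(np.uint8))
for k in range(1,nn):
    if st[k,4]>25:print('diff',st[k],ce[k].round())
E
```

```text
t 26.88 p [ 0.6246 -0.0085  0.3275] w 5.3 op 0.601 F [-0.5  0.3 -0.9]
[0.0003, -0.0182, 0.1225] twist 0.0
180 bar y.027 x 0.611 0.626 ztop 0.224
scene 50 table z 0.094 0.0952
side 39 table z 0.096 0.0961
scene 623 glass top pct [0.163 0.183 0.186]
side 600 glass top pct [0.163 0.184 0.186]
diff [322   0  34  22 545] [336.   8.]
diff [480   4  14  11  63] [487.   8.]
diff [475  16  14  16  88] [482.  24.]
diff [326  25  20   6  63] [336.  28.]
diff [505  26   7   7  26] [508.  28.]
diff [257  29  28  23 293] [272.  41.]
diff [334  42  13  12 109] [341.  48.]
diff [351  44   7  12  67] [353.  49.]
diff [390  54  11  15 113] [395.  61.]
diff [485  56  23   7  54] [495.  58.]
diff [492  64   5  18  28] [494.  73.]
diff [334  72  12  10  78] [339.  77.]
diff [346  75  10  19  82] [351.  85.]
diff [470  98  27  57 834] [482. 120.]
diff [344 103   7  15  49] [347. 111.]
diff [385 133   7  20  93] [389. 143.]
diff [273 143  13   8  33] [280. 147.]
diff [329 142  50  28 580] [349. 157.]
diff [362 147  22   5  65] [373. 149.]
diff [264 152   9  14  91] [269. 158.]
diff [258 155   6   9  26] [262. 159.]
diff [217 156  24   7  47] [228. 159.]
diff [382 157  19  19 134] [390. 165.]
diff [193 161  22   6  56] [202. 164.]
diff [279 161   6  12  41] [281. 166.]
diff [410 167  28  25 294] [425. 179.]
diff [267 169  27  46 545] [279. 193.]
diff [334 168   7   9  31] [337. 172.]
diff [325 172  15   9  57] [331. 176.]
diff [ 365  184  108   77 3373] [417. 217.]
diff [248 190  21  13  94] [257. 196.]
diff [329 193  12   5  37] [335. 195.]
diff [485 194  19  21 138] [495. 205.]
diff [340 199  43  19 337] [360. 209.]
diff [248 202  15  13  56] [255. 208.]
diff [261 208   8  10  49] [265. 213.]
diff [ 325  209   38   55 1218] [340. 235.]
diff [261 218  13   8  33] [266. 222.]
diff [494 219  18  32 260] [503. 235.]
diff [339 245  28  30 148] [352. 260.]
diff [171 248  24  25 339] [183. 262.]
```

```bash
python3 -c "
from bench import ctrl
print(ctrl.finish_job())"
```

```text
the job is handed in; nothing more can be done
None
```

Handed in at about 27 s: the beaker stands centred on the table, the nozzle arm is at its stop, and five notches put the rim at about 186 mm, so the nozzle tip hangs about 18 mm below it by camera measurement; the robot is clear.

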